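# Fill the filter row, line up the cover fastener and hold the cover on its seal

## Task

Stand the two filter cartridges from the deck in the open service box, upright on its shelf between the rails, so that all four make one neat row close side by side (no gap as wide as a finger). Then lower the hinged cover and turn its quarter-turn wing fastener until the wing is in line with the two marks on the cover, so that its cross pin can pass the slot in the frame, and press the cover fully home on its frame against the springy new seal. The seal has just been glued, so do not lock or let go: finish while still holding the cover pressed home, and leave the tin, the gripper finger and the screwdriver where they lie.

Things in the scene. Friction and masses are not known exactly. Their poses are not given: they have to be found in the camera images.
- service_box: White sheet-metal service box fixed on the deck, 270 (x) x 260 (y) x 125 mm high, walls 4 mm. Origin: centre of its underside. Open from above over x -120..120, y -80..100 mm onto a shelf 30 mm up. The 50 mm wide top lip on its -y side has the fastener's slot, 28 (along x) x 9 mm, centred at x 0, y -104 mm. The cover's hinge line runs along the box's x at y 128, z 129 mm.
- shelf_mid (a point): Point on the shelf's top at the middle of the row: box x 0, y 10, z 30 mm, axes as the box's. The row runs along x. Two rails along x, 8 mm high, 2 mm thick and 208 mm long, stand 52 mm apart, one each side of the row (inner faces at y -26 and 26 mm from this point).
- cartridge_a: White pleated filter cartridge with grey end caps, a cylinder 40 mm across, 70 mm high, 60 to 130 g, origin at the centre of its underside. Already stands in the row near its +x end, about 70 mm from the row's middle.
- cartridge_b: The same kind of cartridge, already in the row next to cartridge_a, about 26 mm to +x of the row's middle. The free half of the row is to its -x side.
- cartridge_c: The same kind of cartridge, standing loose and upright on the deck outside the box; to be put in the row.
- cartridge_d: The same kind of cartridge, standing loose and upright on the deck outside the box; to be put in the row. c and d may go in either order.
- cover (a joint): Opening angle (rad) of the white cover, a 270 x 254 x 4 mm plate, 0.35 kg. 0 = fully home; starts open at 1.58 to 1.82 (stop at 1.9), leaning away to the box's +y side. Damped hinge: pushed to 1.1 or less it sinks shut in some 3 s, onto the seal at about 0.036. The seal pushes back, about 11 N at the fastener when home, and lifts the cover if released. Fastener out of line: it stops at about 0.024.
- cover_edge (a point): Middle of the cover's free edge (the edge opposite the hinge) on its outer face, 258 mm from the hinge line. Its z axis points out of the outer face, its y axis from the free edge towards the hinge.
- wing (a joint): Angle (rad) of the steel wing fastener on the cover, about the cover's outward normal, positive anticlockwise seen from outside (from above when shut). 0 = in line: wing and cross pin lie along the box's x, like the slot and the two dark marks beside the wing. Starts at 0.75 to 1.45; turns freely (0.05 N m) from -0.5 to 1.65, no stop at 0. The pin enters the slot within about 0.25 of 0.
- wing_top (a point): Middle of the wing's top. The wing is a plate 44 mm long (this point's x axis), 10 mm thick (its y axis) and 22 mm high on a round boss 4 mm high, so its top stands 26 mm out from the cover's outer face; its axis is 26 mm in from the cover's free edge, in the middle. z axis out of the cover.
- grease_tin: Low metal tin, 60 mm across, 55 mm high, on the deck. Leave alone. Origin: centre of its underside.
- gripper_finger: Spare gripper finger lying on the deck, an aluminium bar with a broad orange pad, about 145 x 50 x 25 mm. Leave alone. Origin under the bar's middle.
- screwdriver: Screwdriver lying on the deck. Leave alone.

How it is judged:
On the way, in this order (a step that is already met when the one before it is completed fails the run):
1. all four cartridges stand in the row, the new ones let go (angle between each of cartridge_a, cartridge_b, cartridge_c, cartridge_d's own z axis and vertical below 0.1 rad and z of cartridge_a in the frame of shelf_mid between -0.004 and 0.004 m and y of cartridge_a in the frame of shelf_mid between -0.008 and 0.008 m and x of cartridge_a in the frame of shelf_mid between -0.1 and 0.1 m and z of cartridge_b in the frame of shelf_mid between -0.004 and 0.004 m and y of cartridge_b in the frame of shelf_mid between -0.008 and 0.008 m and x of cartridge_b in the frame of shelf_mid between -0.1 and 0.1 m and z of cartridge_c in the frame of shelf_mid between -0.004 and 0.004 m and y of cartridge_c in the frame of shelf_mid between -0.008 and 0.008 m and x of cartridge_c in the frame of shelf_mid between -0.1 and 0.1 m and z of cartridge_d in the frame of shelf_mid between -0.004 and 0.004 m and y of cartridge_d in the frame of shelf_mid between -0.008 and 0.008 m and x of cartridge_d in the frame of shelf_mid between -0.1 and 0.1 m and horizontal distance between cartridge_a and cartridge_b below 0.055 m and ((horizontal distance between cartridge_b and cartridge_c below 0.055 m and horizontal distance between cartridge_c and cartridge_d below 0.055 m) or (horizontal distance between cartridge_b and cartridge_d below 0.055 m and horizontal distance between cartridge_d and cartridge_c below 0.055 m)) and contact force between each of cartridge_c, cartridge_d and the fingers below 0.05 N), for 0.2 s.
2. the cover is lowered and its wing fastener is in line (value of joint cover below 0.06 rad and value of joint wing between -0.3 and 0.3 rad).
At the end, for the whole second after the job is handed in: Four cartridges upright (0.1 rad) on the shelf, within 8 mm of the row line, gaps under 15 mm; cover within 0.01 rad of home, fastener within 0.3 rad of in line, robot still pressing on them with over 3 N; tin, gripper finger and screwdriver within 20 mm of where they lay (angle between each of cartridge_a, cartridge_b, cartridge_c, cartridge_d's own z axis and vertical below 0.1 rad and z of cartridge_a in the frame of shelf_mid between -0.004 and 0.004 m and y of cartridge_a in the frame of shelf_mid between -0.008 and 0.008 m and x of cartridge_a in the frame of shelf_mid between -0.1 and 0.1 m and z of cartridge_b in the frame of shelf_mid between -0.004 and 0.004 m and y of cartridge_b in the frame of shelf_mid between -0.008 and 0.008 m and x of cartridge_b in the frame of shelf_mid between -0.1 and 0.1 m and z of cartridge_c in the frame of shelf_mid between -0.004 and 0.004 m and y of cartridge_c in the frame of shelf_mid between -0.008 and 0.008 m and x of cartridge_c in the frame of shelf_mid between -0.1 and 0.1 m and z of cartridge_d in the frame of shelf_mid between -0.004 and 0.004 m and y of cartridge_d in the frame of shelf_mid between -0.008 and 0.008 m and x of cartridge_d in the frame of shelf_mid between -0.1 and 0.1 m and horizontal distance between cartridge_a and cartridge_b below 0.055 m and ((horizontal distance between cartridge_b and cartridge_c below 0.055 m and horizontal distance between cartridge_c and cartridge_d below 0.055 m) or (horizontal distance between cartridge_b and cartridge_d below 0.055 m and horizontal distance between cartridge_d and cartridge_c below 0.055 m)) and value of joint cover below 0.01 rad and value of joint wing between -0.3 and 0.3 rad and (contact force between cover and the fingers above 3 N or contact force between cover and the arm above 3 N) and distance of each of grease_tin, gripper_finger, screwdriver from where it was at the start of the episode below 0.02 m); the arm keeps its last pose, push and grip.
It fails at once if a bystander is pushed away or tipped (distance of any of grease_tin, gripper_finger, screwdriver from where it was at the start of the episode above 0.03 m).
It also fails if it takes over 72 s, if anything falls off the work surface, if the arm or the gripper's body presses on something with over 40 N, if the wrist force passes 120 N, or if a joint passes its speed limit or range.

## Robot

A 6-joint arm with a two-finger parallel gripper is mounted at the origin on the work surface. World frame = base frame: x ahead of the robot, y to its left, z up, the work surface at z = 0. Lengths are in m, angles in rad, forces in N, time in s.
With the tool pointing down it reaches from about 0.275 to 1 m from the base axis. Payload 8.4 kg.
Tool frame: the origin (TCP) lies between the finger pads; the fingertips stand 17 mm ahead of it and the grasp point (between the pads) lies 2 mm behind it; z points along the fingers, y is the line along which they close (so a half turn about z gives the same grasp; the last joint's range is limited). The gripper opens to 85 mm and grips with 20 to 120 N. Pads are 22 mm wide; open, the fingers measure 114 mm over their backs; the gripper's body (76 mm by 85 mm) begins 54 mm behind the grasp point. The pads swing forward as they close: fully open they stand 13 mm farther back than shut.
Start: joints at [1.123, 0.353, 1.633, -0, 1.155, -0.002], TCP at [0.269, 0.564, 0.248] pointing down, gripper open.
Joint ranges: [-2.63, 2.63], [-0.92, 2.1], [0.06, 2.66], [-1.3, 4.44], [0, 2.69], [-3.02, 3.02]. Speed limits (rad/s): [2.22, 2.22, 2.79, 3.14, 3.14, 3.14].

## Interface

Orientations are given as a rotation vector (axis times angle).
In Python, from plant import sensors, eyes, order gives the robot as it stands.
- The arm moves only by the tool jog_arm, never from a script. Its argument "series" is text: rows parted by semicolons, each of 7 numbers parted by spaces: the turn, a rotation vector about the tool's x, y, z in degrees, then the shift along the tool's x, y, z in cm, then the closure, from 0 (fully open) to 1 (shut). In form: wx wy wz tx ty tz claw; .... A call has 1 to 20 rows; each row is the pose to reach, as a shift and turn from the pose commanded when the call began, along the tool's axes at that moment; what a row does not reach only later rows make up. A row lasts 1/10 s, in which the tool goes at most 50 mm and 8.59 degrees, less where a joint would pass 70% of its speed; a pose out of reach is approached as far as the arm can. A call with a gripper value outside its range is refused whole. The fingers move at their own pace and stop on an object; "grip_force" is the grip in N (left out, the last holds). Time passes only in rows, so rows that repeat a pose let the fingers close. It gives the time, the measured TCP pose, the force, the opening and the grip force at its end, in the units of the state.
- sensors.observe(): the state, without advancing time (a new reading comes with each control period).
- eyes.read_camera(name): name is "scene" or "top" or "wrist"; returns (picture, depth): 480x640x3 uint8, red, green, blue; 480x640 float32, m along the optical axis (not along the pixel's ray), 0 where there is no reading.
- eyes.camera_model(name): a dict with "intrinsics" (3x3 intrinsics, pixels), "R" (3x3) and "t" (3): a world point X has camera coordinates R X + t. Camera axes: x right, y down, z forward; pixel columns grow to the right and rows downward; lengths in m; the calibration is good to about 2 mm. A picture is of the moment at which its call begins: read the wrist's pose just before it. camera_model takes no time and is no camera call; for the wrist camera it gives the pose at the moment of the call.
- order.hand_in(): hands the job in; it is judged then, once.
The state is a dict: "clock": time; "joint_positions": joint angles; "dq": joint speeds; "joint_torque": joint torques, N m; "ee_pos": TCP position; "eef_rot": TCP orientation; "ft_force": force on the tool from outside, world axes, zero at the start; "wrist_torque": the same for the moment, N m; "gripper_width": finger opening in m; "grip_force": force on a finger pad.
Only numpy, scipy, OpenCV 4.12 (cv2) and the standard library are available. Lean on these libraries where they do the work, as an engineer would, in place of code of your own. Each camera call takes 0.05 s, during which the arm holds its last target. There are 200 camera calls.

## Working session

There is one attempt and no reset: what is moved stays moved. The work goes in short steps, Python scripts to look and compute and a tool call to move; the robot and the scene stay as the last step left them, time stands still between calls to the robot, and variables do not carry over. Pictures are saved under pics/ and viewed, at most 10 in all, crops included, and the job is handed in when it is done.

Besides the shell and the picture viewer there is one more tool, called after "Call:" as name(argument=value, ...) on one line, values as JSON. jog_arm: Moves the arm, as the interface text tells. Its arguments: {"type":"object","properties":{"series":{"type":"string"},"grip_force":{"type":"number"}},"required":["series"]}

```bash
mkdir -p pics; ls; cat > h.py <<'E'
import numpy as np, cv2
from plant import sensors, eyes, order
from scipy.spatial.transform import Rotation as Ro
def cam(n):
    m=eyes.camera_model(n); p,d=eyes.read_camera(n); return p,d,np.array(m["intrinsics"]),np.array(m["R"]),np.array(m["t"])
def pts(d,K,R,t):
    v,u=np.mgrid[:480,:640]; z=d
    c=np.stack([(u-K[0,2])/K[0,0]*z,(v-K[1,2])/K[1,1]*z,z],-1)
    return (c-t)@R
def onz(u,v,z,K,R,t):
    r=R.T@np.linalg.solve(K,[u,v,1.]); o=-R.T@t; return o+r*(z-o[2])/r[2]
def pix(X,K,R,t):
    c=K@(R@np.array(X)+t); return c[:2]/c[2]
E
python3 - <<'E'
from h import *
s=sensors.observe(); print({k:np.round(v,3) for k,v in s.items()})
for n in("top","scene"):
    p,d,K,R,t=cam(n); cv2.imwrite(f"pics/{n}0.png",p[:,:,::-1]); np.savez(f"{n}0.npz",p=p,d=d,K=K,R=R,t=t)
    print(n,K.round(1).tolist(),(-R.T@t).round(3),R.round(2).tolist(),(d>0).mean())
E
```

```text
pics
{'clock': np.float64(0.0), 'joint_positions': array([ 1.123,  0.354,  1.634,  0.   ,  1.155, -0.002]), 'dq': array([-0.   ,  0.001, -0.002,  0.001, -0.   ,  0.   ]), 'joint_torque': array([ 1.0000e-03, -6.0525e+01, -3.4207e+01, -0.0000e+00,  1.0000e-02,
        0.0000e+00]), 'ee_pos': array([0.269, 0.564, 0.248]), 'eef_rot': array([-6.940e-01, -3.064e+00,  2.000e-03]), 'ft_force': array([-0.073, -0.184, -0.79 ]), 'wrist_torque': array([-0.034, -0.021,  0.023]), 'grip_force': np.float64(0.0), 'gripper_width': np.float64(0.086)}
top [[477.3, 0.0, 312.6], [0.0, 477.3, 244.4], [0.0, 0.0, 1.0]] [ 0.415 -0.021  1.066] [[0.01, -1.0, 0.01], [-0.98, -0.01, -0.18], [0.18, -0.01, -0.98]] 0.9960677083333334
scene [[550.3, 0.0, 312.0], [0.0, 550.3, 240.5], [0.0, 0.0, 1.0]] [ 0.887 -0.416  0.941] [[0.79, 0.61, 0.0], [0.53, -0.69, -0.49], [-0.3, 0.39, -0.87]] 0.9959114583333334
```

View pics/top0.png

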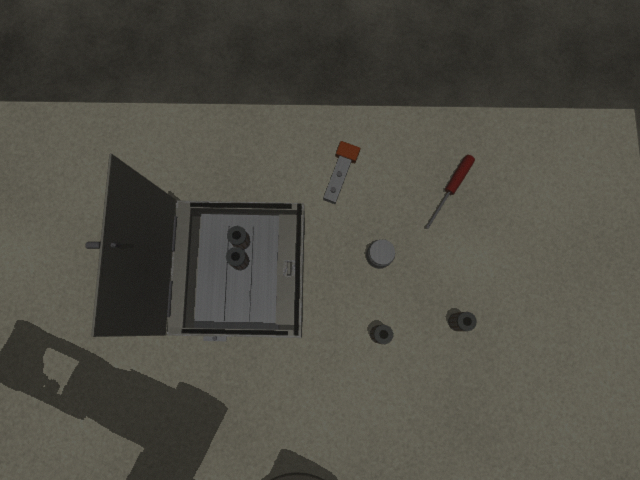

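View pics/scene0.png

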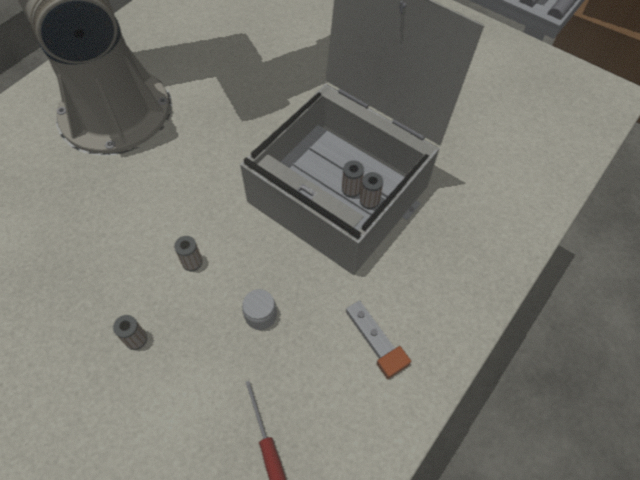

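Top view: the box is at left, its row runs along the image vertical (world x), with a and b at (238,236) and (236,258). The slot is at (290,268), loose cartridges at (382,333) and (464,321), the tin at (380,254), and the cover leans left with the wing at (92,245). The scene view agrees.

```bash
python3 - <<'E'
from h import *
for n in("top","scene"):
    f=np.load(n+"0.npz"); P=pts(f['d'],f['K'],f['R'],f['t']); np.save(n+"P.npy",P)
    z=P[...,2]
    print(n,"deck z",np.median(z[300:450,450:500]) if n=="top" else np.median(z[380:460,50:200]))
    # loose cartridge tops, tin
    m=((z>.045)&(z<.085)).astype(np.uint8)
    k,l,st,c=cv2.connectedComponentsWithStats(m)
    for i in range(1,k):
        if st[i,4]>60:
            q=P[l==i]; top=q[q[:,2]>np.percentile(q[:,2],95)-.006]
            mn,mx=top.min(0),top.max(0); print(st[i],"mid",((mn+mx)/2).round(3),"size",(mx-mn).round(3),(cv2.minEnclosingCircle(top[:,:2].astype(np.float32))))
    # cartridges in box z ~0.1
    m=((z>.085)&(z<.108)).astype(np.uint8); k,l,st,c=cv2.connectedComponentsWithStats(m)
    for i in range(1,k):
        if st[i,4]>60:
            q=P[l==i]; print("box part",st[i],q.min(0).round(3),q.max(0).round(3),np.median(q,0).round(3))
    # rim plane
    m=((z>.115)&(z<.135)); q=P[m]; print("rim",q.min(0).round(3),q.max(0).round(3)); r=cv2.minAreaRect(q[:,:2].astype(np.float32)); print(r)
    m=((z>.17)&(P[...,1]>.1)); q=P[m]; q=q[q[:,0]>.15]; print("cover pts",q.min(0).round(3),q.max(0).round(3))
f=np.load("top0.npz");P=np.load("topP.npy")
for u,v in [(238,236),(236,258),(290,262),(290,275),(92,245),(110,160),(97,334),(183,331),(300,333),(302,206),(190,204),(168,334),(175,196)]: print((u,v),P[v,u].round(3))
E
```

```text
top deck z -0.0007121682452089181
[191 208 106   6 394] mid [0.668 0.121 0.076] size [0.004 0.224 0.011] ((0.6678451299667358, 0.12064759433269501), 0.11222289502620697)
[232 233  17  16  65] mid [0.601 0.126 0.08 ] size [0.028 0.03  0.006] ((0.6031419038772583, 0.127007395029068), 0.018648911267518997)
[368 239  27  27 522] mid [ 0.583 -0.177  0.055] size [0.055 0.053 0.008] ((0.5829229354858398, -0.17660926282405853), 0.02779502421617508)
[232 254  16  16  68] mid [0.557 0.125 0.08 ] size [0.027 0.025 0.007] ((0.5578514337539673, 0.12568409740924835), 0.017613762989640236)
[454 312  23  19 347] mid [ 0.437 -0.347  0.07 ] size [0.037 0.04  0.008] ((0.436130553483963, -0.34694188833236694), 0.020543957129120827)
[373 325  20  19 312] mid [ 0.409 -0.173  0.07 ] size [0.037 0.039 0.008] ((0.4079701900482178, -0.17329660058021545), 0.02030154876410961)
box part [227 226  20  20 307] [0.588 0.111 0.085] [0.627 0.15  0.105] [0.607 0.13  0.099]
box part [226 247  20  20 304] [0.544 0.112 0.086] [0.582 0.15  0.104] [0.563 0.131 0.099]
rim [ 0.402 -0.007  0.116] [0.674 0.256 0.135]
((0.53754
[... 1601 characters left out ...]
part [343 160  41  34 729] [0.547 0.11  0.085] [0.63  0.152 0.104] [0.593 0.128 0.099]
rim [-0.022 -0.088  0.115] [0.676 0.258 0.135]
((0.32573574781417847, 0.09814612567424774), (0.7315787672996521, 0.29344573616981506), 6.763652801513672)
cover pts [0.405 0.253 0.17 ] [0.676 0.283 0.388]
(238, 236) [0.605 0.127 0.099]
(236, 258) [0.559 0.129 0.099]
(290, 262) [0.566 0.023 0.003]
(290, 275) [0.536 0.022 0.004]
(92, 245) [0.534 0.295 0.38 ]
(110, 160) [0.662 0.277 0.387]
(97, 334) [0.407 0.28  0.373]
(183, 331) [0.412 0.221 0.131]
(300, 333) [ 0.41  -0.004  0.127]
(302, 206) [ 0.664 -0.005  0.123]
(190, 204) [0.663 0.221 0.132]
(168, 334) [0.406 0.251 0.125]
(175, 196) [ 0.717  0.291 -0.   ]
```

```bash
cat >> h.py <<'E'
D=np.diag([-1.,1,-1])
def plan(*W,yaw=0):
    s=sensors.observe(); p=np.array(s["ee_pos"]); R0=Ro.from_rotvec(s["eef_rot"]).as_matrix()
    print(round(float(s["clock"]),2),p.round(4),np.round(s["eef_rot"],3))
    for w in W:
        y=w[3] if len(w)>3 else yaw
        Rt=Ro.from_euler('z',y,degrees=True).as_matrix()@D
        print(w,np.degrees(Ro.from_matrix(R0.T@Rt).as_rotvec()).round(1),(R0.T@(np.array(w[:3])-p)*100).round(2))
E
python3 -c "
from h import *
plan((.22,.35,.30),(.36,.0,.25),(.41,-.173,.15),(.41,-.173,.053))"
```

```text
0.1 [0.2693 0.5635 0.2476] [-6.940e-01 -3.064e+00  2.000e-03]
(0.22, 0.35, 0.3) [ -0.1  -0.  -25.5] [ -4.76 -21.4   -5.21]
(0.36, 0.0, 0.25) [ -0.1  -0.  -25.5] [-32.48 -46.94  -0.18]
(0.41, -0.173, 0.15) [ -0.1  -0.  -25.5] [-44.45 -60.38   9.84]
(0.41, -0.173, 0.053) [ -0.1  -0.  -25.5] [-44.45 -60.36  19.54]
```

Call:
jog_arm(series="0 0 -25.5 -4.8 -21.4 -5.2 0;0 0 -25.5 -4.8 -21.4 -5.2 0;0 0 -25.5 -4.8 -21.4 -5.2 0;0 0 -25.5 -4.8 -21.4 -5.2 0;0 0 -25.5 -4.8 -21.4 -5.2 0;0 0 -25.5 -32.5 -46.9 -0.2 0;0 0 -25.5 -32.5 -46.9 -0.2 0;0 0 -25.5 -32.5 -46.9 -0.2 0;0 0 -25.5 -32.5 -46.9 -0.2 0;0 0 -25.5 -32.5 -46.9 -0.2 0;0 0 -25.5 -32.5 -46.9 -0.2 0;0 0 -25.5 -32.5 -46.9 -0.2 0;0 0 -25.5 -32.5 -46.9 -0.2 0;0 0 -25.5 -44.45 -60.4 9.8 0;0 0 -25.5 -44.45 -60.4 9.8 0;0 0 -25.5 -44.45 -60.4 9.8 0;0 0 -25.5 -44.45 -60.4 9.8 0;0 0 -25.5 -44.45 -60.4 9.8 0;0 0 -25.5 -44.45 -60.4 9.8 0;0 0 -25.5 -44.45 -60.4 9.8 0", grip_force=30)

```text
clock: 2.1
ee_pos: [0.4097, -0.172, 0.1504]
eef_rot: [-0.001, -3.141, -0.001]
ft_force: [-0.0, -0.5, 0.1]
gripper_width: 0.0856
grip_force: 0.0
```

```bash
python3 -c "
from h import *
plan((.41,-.173,.053))"
```

```text
2.1 [ 0.4097 -0.172   0.1504] [-1.000e-03 -3.141e+00 -1.000e-03]
(0.41, -0.173, 0.053) [ 0.  -0.  -0.1] [-0.04 -0.11  9.74]
```

Call:
jog_arm(series="0 0 0 0 -0.1 5 0;0 0 0 0 -0.1 9.7 0;0 0 0 0 -0.1 9.7 0;0 0 0 0 -0.1 9.7 0;0 0 0 0 -0.1 9.7 1;0 0 0 0 -0.1 9.7 1;0 0 0 0 -0.1 9.7 1;0 0 0 0 -0.1 9.7 1;0 0 0 0 -0.1 9.7 1;0 0 0 0 -0.1 9.7 1;0 0 0 0 -0.1 9.7 1;0 0 0 0 -0.1 9.7 1;0 0 0 0 -0.1 7 1;0 0 0 0 -0.1 3 1;0 0 0 0 -0.1 -2 1;0 0 0 0 -0.1 -6 1;0 0 0 0 -0.1 -10 1;0 0 0 0 -0.1 -10 1;0 0 0 0 -0.1 -10 1", grip_force=30)

```text
clock: 4.0
ee_pos: [0.4103, -0.1739, 0.2515]
eef_rot: [0.001, 3.139, -0.002]
ft_force: [-1.1, 0.2, -1.3]
gripper_width: 0.0392
grip_force: 31.1
```

```bash
python3 - <<'E'
from h import *
plan((.520,.133,.25),(.520,.133,.0845))
E
```

```text
4.0 [ 0.4103 -0.1739  0.2515] [ 1.000e-03  3.139e+00 -2.000e-03]
(0.52, 0.133, 0.25) [-0.1  0.2 -0.1] [-10.94  30.7    0.14]
(0.52, 0.133, 0.0845) [-0.1  0.2 -0.1] [-10.89  30.72  16.69]
```

Call:
jog_arm(series="0 0 0 -10.9 30.7 0 1;0 0 0 -10.9 30.7 0 1;0 0 0 -10.9 30.7 0 1;0 0 0 -10.9 30.7 0 1;0 0 0 -10.9 30.7 0 1;0 0 0 -10.9 30.7 0 1;0 0 0 -10.9 30.7 0 1;0 0 0 -10.9 30.7 0 1;0 0 0 -10.9 30.7 0 1;0 0 0 -10.9 30.7 4 1;0 0 0 -10.9 30.7 8 1;0 0 0 -10.9 30.7 11 1;0 0 0 -10.9 30.7 13 1;0 0 0 -10.9 30.7 14.5 1;0 0 0 -10.9 30.7 15.5 1;0 0 0 -10.9 30.7 16 1;0 0 0 -10.9 30.7 16.3 1;0 0 0 -10.9 30.7 16.6 1;0 0 0 -10.9 30.7 16.6 1;0 0 0 -10.9 30.7 16.6 1")

```text
clock: 6.0
ee_pos: [0.5199, 0.1332, 0.0852]
eef_rot: [0.001, 3.14, 0.0]
ft_force: [-0.6, -2.4, 6.6]
gripper_width: 0.0389
grip_force: 31.7
```

```bash
python3 - <<'E'
from h import *
plan()
p,d,K,R,t=cam("scene"); c=p[60:260,230:480,::-1]; w=cam("wrist")[0][:,:,::-1]
cv2.imwrite("pics/c1.png",np.hstack([cv2.resize(c,(400,320)),cv2.resize(w,(400,320))]))
E
```

```text
6.0 [0.5199 0.1332 0.0852] [1.00e-03 3.14e+00 0.00e+00]
```

View pics/c1.png

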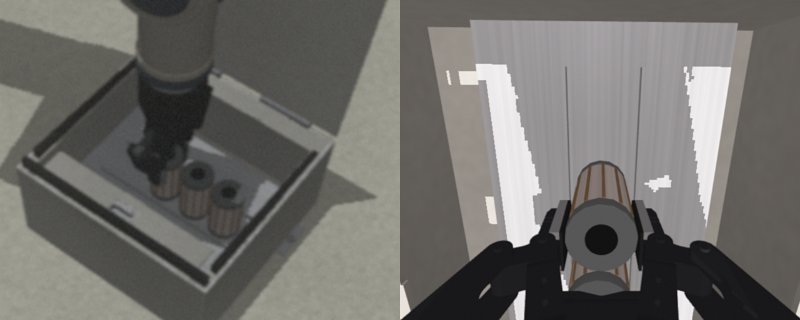

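Cartridge c stands between the rails next to b (left half). The wrist view (right half) shows it centred, with the rails at x≈567 and 640. I'll release it and fetch d.

Call:
jog_arm(series="0 0 0 0 0 0 0;0 0 0 0 0 0 0;0 0 0 0 0 0 0;0 0 0 0 0 0 0;0 0 0 0 0 0 0;0 0 0 0 0 -4 0;0 0 0 0 0 -9 0;0 0 0 0 0 -14 0;0 0 0 0 0 -16 0;0 0 0 8.2 -48 -12 0;0 0 0 8.2 -48 -12 0;0 0 0 8.2 -48 -12 0;0 0 0 8.2 -48 -12 0;0 0 0 8.2 -48 -12 0;0 0 0 8.2 -48 -12 0;0 0 0 8.2 -48 -12 0;0 0 0 8.2 -48 -12 0;0 0 0 8.2 -48 -12 0;0 0 0 8.2 -48 -12 0;0 0 0 8.2 -48 -12 0")

```text
clock: 8.1
ee_pos: [0.436, -0.3509, 0.2038]
eef_rot: [-0.007, -3.142, 0.002]
ft_force: [0.4, 0.4, 0.0]
gripper_width: 0.0853
grip_force: 0.0
```

```bash
python3 - <<'E'
from h import *
plan((.438,-.3465,.053))
p,d,K,R,t=cam("top"); P=pts(d,K,R,t); z=P[...,2]
m=((z>.085)&(z<.108)).astype(np.uint8); k,l,st,c=cv2.connectedComponentsWithStats(m)
for i in range(1,k):
    if st[i,4]>60: q=P[l==i]; print(st[i],((q.min(0)+q.max(0))/2).round(3),(q.max(0)-q.min(0)).round(3))
E
```

```text
8.1 [ 0.436  -0.3509  0.2038] [-7.000e-03 -3.142e+00  2.000e-03]
(0.438, -0.3465, 0.053) [-0.1 -0.  -0.2] [-0.2   0.46 15.08]
[227 226  20  20 304] [0.607 0.13  0.095] [0.039 0.039 0.02 ]
[226 247  20  20 305] [0.563 0.131 0.095] [0.039 0.039 0.019]
[224 269  21  20 309] [0.517 0.133 0.095] [0.038 0.039 0.018]
```

Call:
jog_arm(series="0 0 0 0 0 4 0;0 0 0 0 0 9 0;0 0 0 0 0 13 0;0 0 0 0 0 15.2 0;0 0 0 0 0 15.2 0;0 0 0 0 0 15.2 1;0 0 0 0 0 15.2 1;0 0 0 0 0 15.2 1;0 0 0 0 0 15.2 1;0 0 0 0 0 15.2 1;0 0 0 0 0 15.2 1;0 0 0 0 0 15.2 1;0 0 0 0 0 12 1;0 0 0 0 0 8 1;0 0 0 0 0 3 1;0 0 0 0 0 -2 1;0 0 0 0 0 -4.5 1;0 0 0 0 0 -4.5 1;0 0 0 0 0 -4.5 1;0 0 0 0 0 -4.5 1")

```text
clock: 10.15
ee_pos: [0.4362, -0.3461, 0.2481]
eef_rot: [-0.001, -3.14, -0.002]
ft_force: [-0.2, 0.1, -1.0]
gripper_width: 0.0393
grip_force: 30.8
```

```bash
python3 - <<'E'
from h import *
plan((.475,.133,.25),(.475,.133,.0845))
E
```

```text
10.15 [ 0.4362 -0.3461  0.2481] [-1.00e-03 -3.14e+00 -2.00e-03]
(0.475, 0.133, 0.25) [ 0.1 -0.1 -0. ] [-3.84 47.91 -0.14]
(0.475, 0.133, 0.0845) [ 0.1 -0.1 -0. ] [-3.87 47.89 16.41]
```

Call:
jog_arm(series="0 0 0 -3.8 47.9 0 1;0 0 0 -3.8 47.9 0 1;0 0 0 -3.8 47.9 0 1;0 0 0 -3.8 47.9 0 1;0 0 0 -3.8 47.9 0 1;0 0 0 -3.8 47.9 0 1;0 0 0 -3.8 47.9 0 1;0 0 0 -3.8 47.9 0 1;0 0 0 -3.8 47.9 0 1;0 0 0 -3.8 47.9 0 1;0 0 0 -3.8 47.9 0 1;0 0 0 -3.8 47.9 0 1;0 0 0 -3.8 47.9 0 1;0 0 0 -3.8 47.9 4 1;0 0 0 -3.8 47.9 8 1;0 0 0 -3.8 47.9 11 1;0 0 0 -3.8 47.9 13 1;0 0 0 -3.8 47.9 14 1;0 0 0 -3.8 47.9 14.5 1")

```text
clock: 12.05
ee_pos: [0.475, 0.1313, 0.1035]
eef_rot: [-0.003, -3.14, 0.001]
ft_force: [-0.4, 0.2, -1.7]
gripper_width: 0.0393
grip_force: 31.2
```

```bash
python3 - <<'E'
from h import *
plan((.475,.133,.0845))
E
```

```text
12.05 [0.475  0.1313 0.1035] [-3.00e-03 -3.14e+00  1.00e-03]
(0.475, 0.133, 0.0845) [-0.  -0.1 -0.1] [-0.    0.18  1.9 ]
```

Call:
jog_arm(series="0 0 0 0 0.1 0.8 1;0 0 0 0 0.1 1.4 1;0 0 0 0 0.1 1.7 1;0 0 0 0 0.1 1.9 1;0 0 0 0 0.1 1.9 1;0 0 0 0 0.1 1.9 1;0 0 0 0 0.1 1.9 0;0 0 0 0 0.1 1.9 0;0 0 0 0 0.1 1.9 0;0 0 0 0 0.1 1.9 0;0 0 0 0 0.1 1.9 0;0 0 0 0 0.1 -2 0;0 0 0 0 0.1 -7 0;0 0 0 0 0.1 -12 0;0 0 0 0 -10 -17 0;0 0 0 0 -20 -20 0;0 0 0 0 -28 -20 0;0 0 0 0 -28 -20 0;0 0 0 0 -28 -20 0;0 0 0 0 -28 -20 0")

```text
clock: 14.05
ee_pos: [0.4747, -0.1501, 0.3051]
eef_rot: [0.002, 3.141, -0.001]
ft_force: [0.6, 0.4, -1.0]
gripper_width: 0.0852
grip_force: 0.0
```

```bash
python3 - <<'E'
from h import *
plan()
p,d,K,R,t=cam("top"); P=pts(d,K,R,t); z=P[...,2]
m=((z>.085)&(z<.108)).astype(np.uint8); k,l,st,c=cv2.connectedComponentsWithStats(m)
for i in range(1,k):
    if st[i,4]>60: q=P[l==i]; print(st[i],((q.min(0)+q.max(0))/2).round(3),(q.max(0)-q.min(0)).round(3))
# cover angle fit and wing from top & scene
for n in("top","scene"):
    p,d,K,R,t=cam(n); P=pts(d,K,R,t); q=P.reshape(-1,3)
    q=q[(q[:,2]>.15)&(q[:,2]<.37)&(q[:,1]>.245)&(q[:,1]<.31)&(q[:,0]>.41)&(q[:,0]<.67)]
    a=np.polyfit(q[:,2],q[:,1],1); print(n,len(q),"cover angle",np.pi/2+np.arctan(a[0]))
    cv2.imwrite(f"pics/{n}2.png",p[:,:,::-1])
E
python3 -c "
import cv2;a=cv2.imread('pics/scene2.png')[0:300,200:500];b=cv2.imread('pics/top2.png')[140:350,50:350]
import numpy as np;cv2.imwrite('pics/v2.png',np.hstack([cv2.resize(a,(400,400)),cv2.resize(b,(400,400))]))"
```

```text
14.05 [ 0.4747 -0.1501  0.3051] [ 2.000e-03  3.141e+00 -1.000e-03]
[227 226  20  20 303] [0.607 0.131 0.095] [0.039 0.039 0.019]
[226 247  20  20 307] [0.563 0.131 0.095] [0.039 0.038 0.018]
[224 269  21  20 310] [0.517 0.133 0.095] [0.039 0.039 0.018]
[223 290  21  20 316] [0.475 0.133 0.095] [0.038 0.039 0.017]
top 9349 cover angle 1.6755763231958414
scene 13638 cover angle 1.673139047262641
```

View pics/v2.png

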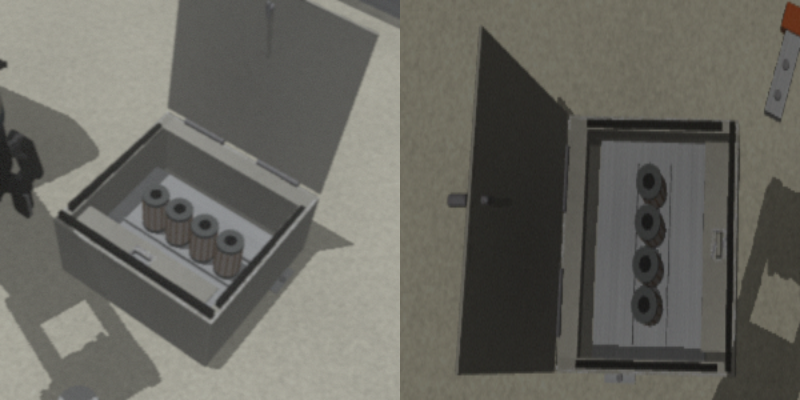

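All four stand in one row: left image near (155–230, 200–250), right image x≈648. The wing is at (457,200) right, on the cover's far side. Next I go over the cover and behind it.

Call:
jog_arm(series="0 0 0 0 8 -19 1;0 0 0 0 8 -19 1;0 0 0 0 8 -19 1;0 0 0 0 8 -19 1;0 0 0 0 8 -19 1;0 0 0 0 55 -19 1;0 0 0 0 55 -19 1;0 0 0 0 55 -19 1;0 0 0 0 55 -19 1;0 0 0 0 55 -19 1;0 0 0 0 55 -19 1;0 0 0 0 55 -19 1;0 0 0 0 55 -19 1;0 0 0 0 55 -19 1;0 0 0 0 55 -19 1;0 0 0 0 55 -19 1;0 0 0 0 55 -19 1;0 0 0 0 55 -19 1;0 0 0 0 55 -19 1")

```text
clock: 16.1
ee_pos: [0.4757, 0.4009, 0.4948]
eef_rot: [0.003, 3.141, 0.0]
ft_force: [-0.1, 0.3, -0.6]
gripper_width: -0.0001
grip_force: 0.0
```

```bash
python3 - <<'E'
from h import *
plan((.465,.4,.365),(.465,.11,.365))
p,d,K,R,t=cam("wrist"); cv2.imwrite("pics/w3.png",p[:,:,::-1])
p,d,K,R,t=cam("top"); cv2.imwrite("pics/t3.png",p[:,:,::-1])
a=cv2.imread("pics/w3.png");b=cv2.imread("pics/t3.png")[100:400,0:400]
cv2.imwrite("pics/v3.png",np.hstack([cv2.resize(a,(400,300)),cv2.resize(b,(400,300))]))
E
```

```text
16.1 [0.4757 0.4009 0.4948] [3.000e-03 3.141e+00 0.000e+00]
(0.465, 0.4, 0.365) [ 0.   0.  -0.1] [ 1.08 -0.09 12.97]
(0.465, 0.11, 0.365) [ 0.   0.  -0.1] [  1.02 -29.09  12.97]
```

View pics/v3.png

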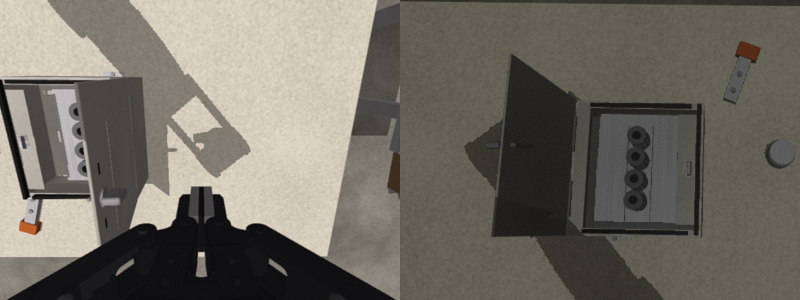

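The fingertips at (200,190) are behind the cover, clear of the wing at (110,198). I'll descend and push the cover over.

Call:
jog_arm(series="0 0 0 1.1 0 5 1;0 0 0 1.1 0 10 1;0 0 0 1.1 0 13 1;0 0 0 1.1 0 13 1;0 0 0 1.1 -4 13 1;0 0 0 1.1 -7 13 1;0 0 0 1.1 -9 13 1;0 0 0 1.1 -11 13 1;0 0 0 1.1 -13 13 1;0 0 0 1.1 -15 13 1;0 0 0 1.1 -17 13 1;0 0 0 1.1 -19 13 1;0 0 0 1.1 -21 13 1;0 0 0 1.1 -23 13 1;0 0 0 1.1 -25 13 1;0 0 0 1.1 -27 13 1;0 0 0 1.1 -29 13 1;0 0 0 1.1 -29 13 1;0 0 0 1.1 -29 13 1;0 0 0 1.1 -29 13 1")

```text
clock: 18.2
ee_pos: [0.4647, 0.1129, 0.365]
eef_rot: [0.001, 3.14, 0.001]
ft_force: [0.1, 0.0, -0.7]
gripper_width: 0.0001
grip_force: 0.0
```

```bash
python3 - <<'E'
from h import *
plan((.538,.02,.36),(.538,.02,.26))
p,d,K,R,t=cam("scene"); P=pts(d,K,R,t); q=P.reshape(-1,3)
q=q[(q[:,2]>.14)&(q[:,2]<.37)&(q[:,0]>.58)&(q[:,0]<.67)&(q[:,1]<.25)&(q[:,1]>0)]
a=np.polyfit(q[:,1],q[:,2],1); print(len(q),"angle",-np.arctan(a[0]),sensors.observe()["clock"])
E
```

```text
18.2 [0.4647 0.1129 0.365 ] [1.00e-03 3.14e+00 1.00e-03]
(0.538, 0.02, 0.36) [ 0.   0.1 -0. ] [-7.34 -9.28  0.5 ]
(0.538, 0.02, 0.26) [ 0.   0.1 -0. ] [-7.33 -9.29 10.5 ]
1208 angle 0.6860627474640912 18.25
```

Call:
jog_arm(series="0 0 0 -3 -5 0 0;0 0 0 -7.3 -9.3 0 0;0 0 0 -7.3 -9.3 0 0;0 0 0 -7.3 -9.3 0 0;0 0 0 -7.3 -9.3 0 0;0 0 0 -7.3 -9.3 0 0;0 0 0 -7.3 -9.3 0 0;0 0 0 -7.3 -9.3 0 0;0 0 0 -7.3 -9.3 0 0;0 0 0 -7.3 -9.3 0 0;0 0 0 -7.3 -9.3 0 0;0 0 0 -7.3 -9.3 0 0;0 0 0 -7.3 -9.3 0 0;0 0 0 -7.3 -9.3 0 0;0 0 0 -7.3 -9.3 4 0;0 0 0 -7.3 -9.3 7 0;0 0 0 -7.3 -9.3 7 0;0 0 0 -7.3 -9.3 7 0;0 0 0 -7.3 -9.3 7 0;0 0 0 -7.3 -9.3 7 0")

```text
clock: 20.25
ee_pos: [0.5382, 0.0192, 0.296]
eef_rot: [0.001, 3.139, 0.0]
ft_force: [-0.5, 0.7, -0.8]
gripper_width: 0.0857
grip_force: 0.0
```

```bash
python3 - <<'E'
from h import *
plan()
for n in("scene","top","wrist"):
    p,d,K,R,t=cam(n); P=pts(d,K,R,t); np.savez(n+"4.npz",p=p,d=d,K=K,R=R,t=t); z=P[...,2]
    w=(abs(P[...,0]-.538)<.05)&(abs(P[...,1]-.02)<.05)&(z>.145)&(z<.20)
    q=P[w]
    m=(z>.12)&(z<.16)&(P[...,1]>.06)&(P[...,1]<.24)&(P[...,0]>.42)&(P[...,0]<.66); g=P[m]
    if len(g)>50: a=np.polyfit(g[:,1],g[:,2],1); print(n,"cover",-np.arctan(a[0]),"z at .02",np.polyval(a,.02))
    if len(q)>20:
        tp=q[q[:,2]>q[:,2].max()-.012]; print(n,len(q),"wing z",q[:,2].max(),len(tp),cv2.minAreaRect(tp[:,:2].astype(np.float32)))
cv2.imwrite("pics/w4.png",p[:,:,::-1])
E
```

```text
20.25 [0.5382 0.0192 0.296 ] [1.000e-03 3.139e+00 0.000e+00]
scene cover 0.04069450387497002 z at .02 0.14219482577936127
scene 281 wing z 0.17110793254643547 158 ((0.5392947196960449, 0.019532542675733566), (0.044817004352808, 0.012170560657978058), 77.98995208740234)
top cover 0.04176223640185479 z at .02 0.14218688910233424
top 100 wing z 0.17090283271380663 54 ((0.5332424640655518, 0.011076707392930984), (0.024158228188753128, 0.009343264624476433), 80.72181701660156)
wrist cover 0.04170592513158822 z at .02 0.14264326773107688
wrist 1462 wing z 0.16977656198226534 1005 ((0.536285936832428, 0.020824026316404343), (0.04417148977518082, 0.01037666480988264), 78.13617706298828)
```

View pics/w4.png

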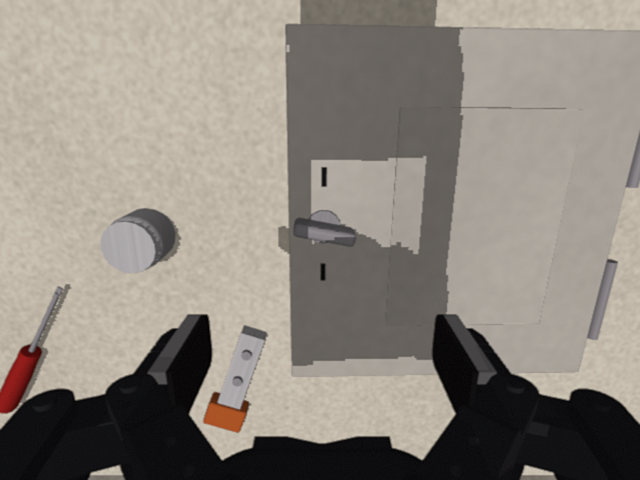

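The wing runs from (295,228) to (355,240), about 78° to world x, and both depth views agree. The marks are at (324,176) and (322,271). I'll turn the tool by −102° of yaw, descend and grip the wing.

Call:
jog_arm(series="0 0 8.5 0.1 0.1 0 0;0 0 17 0.1 0.1 1 0;0 0 25.5 0.1 0.1 2 0;0 0 34 0.1 0.1 3 0;0 0 42.5 0.1 0.1 4 0;0 0 51 0.1 0.1 5 0;0 0 59.5 0.1 0.1 6 0;0 0 68 0.1 0.1 7 0;0 0 76.5 0.1 0.1 7 0;0 0 85 0.1 0.1 7 0;0 0 93.5 0.1 0.1 7 0;0 0 102 0.1 0.1 7 0;0 0 102 0.1 0.1 7 0;0 0 102 0.1 0.1 10 0;0 0 102 0.1 0.1 12.4 0;0 0 102 0.1 0.1 12.4 0;0 0 102 0.1 0.1 12.4 0")

```text
clock: 22.1
ee_pos: [0.5363, 0.0202, 0.1706]
eef_rot: [-2.439, -1.979, 0.001]
ft_force: [0.0, -0.5, 0.8]
gripper_width: 0.0856
grip_force: 0.0
```

Call:
jog_arm(series="0 0 0 0 0 0 1;0 0 0 0 0 0 1;0 0 0 0 0 0 1;0 0 0 0 0 0 1;0 0 0 0 0 0 1;0 0 0 0 0 0 1;0 0 0 0 0 0 1;0 0 0 0 0 0 1;0 0 0 0 0 0 1;0 0 0 0 0 0 1", grip_force=25)

```text
clock: 23.1
ee_pos: [0.5362, 0.0202, 0.1703]
eef_rot: [-2.442, -1.976, 0.0]
ft_force: [-0.2, -0.3, 2.7]
gripper_width: 0.009
grip_force: 31.3
```

```bash
python3 - <<'E'
from h import *
plan((.5375,.02,.172,78-180)); s=sensors.observe(); print(np.round(s['joint_positions'],2),s['ft_force'],s['wrist_torque'])
p,d,K,R,t=cam("wrist"); cv2.imwrite("pics/w5.png",p[:,:,::-1])
E
```

```text
23.1 [0.5362 0.0202 0.1703] [-2.442 -1.976  0.   ]
(0.5375, 0.02, 0.172, -102) [-0.  0. -0.] [ 0.01  0.13 -0.17]
[ 0.03  0.31  1.89 -0.    0.94  0.25] [-0.20176297 -0.27336812  2.65099567] [0.05833323 0.12072761 0.06393993]
```

View pics/w5.png

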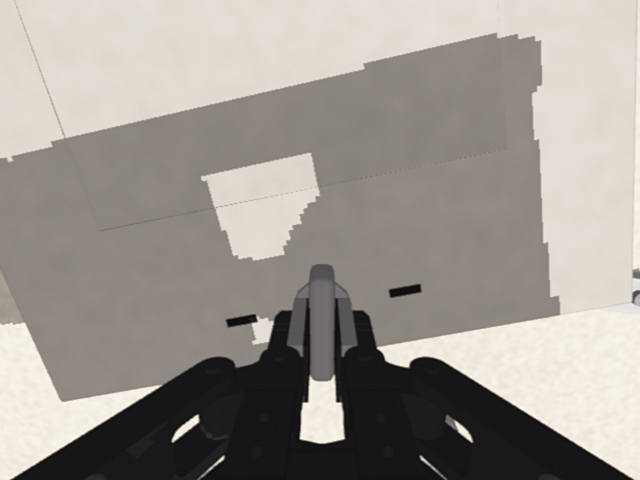

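The wing (320,320) sits between the pads, and the marks are at (241,321) and (405,291). I'll turn it 79° clockwise.

Call:
jog_arm(series="0 0 8 0 0 0 1;0 0 16 0 0 0 1;0 0 24 0 0 0 1;0 0 32 0 0 0 1;0 0 40 0 0 0 1;0 0 48 0 0 0 1;0 0 56 0 0 0 1;0 0 64 0 0 0 1;0 0 72 0 0 0 1;0 0 79 0 0 0 1;0 0 79 0 0 0 1;0 0 79 0 0 0 1;0 0 79 0 0 0 1")

```text
clock: 24.45
ee_pos: [0.5358, 0.0206, 0.17]
eef_rot: [-3.141, 0.023, 0.002]
ft_force: [-2.9, 4.0, 1.0]
gripper_width: 0.0091
grip_force: 32.6
```

```bash
python3 - <<'E'
from h import *
plan(); s=sensors.observe(); print(s['ft_force'],s['wrist_torque'],s['gripper_width'])
p,d,K,R,t=cam("wrist"); cv2.imwrite("pics/w6.png",p[150:450,100:540,::-1])
E
```

```text
24.45 [0.5358 0.0206 0.17  ] [-3.141e+00  2.300e-02  2.000e-03]
[-2.93162655  3.95646693  1.01906813] [0.4998242  0.17112471 0.00753926] 0.009145509855273171
```

View pics/w6.png

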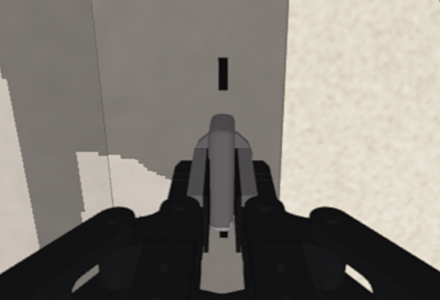

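Call:
jog_arm(series="0 0 0 0 0 0 0.75;0 0 0 0 0 0 0.75;0 0 0 0 0 0 0.75;0 0 0 0 0 0.4 0.75;0 0 0 0 0 0.9 0.75;0 0 0 0 0 0.9 0.75;0 0 0 0 0 0.9 1;0 0 0 0 0 0.9 1;0 0 0 0 0 0.9 1;0 0 0 0 0 0.9 1;0 0 0 0 0 0.9 1", grip_force=20)

```text
clock: 25.6
ee_pos: [0.5363, 0.0203, 0.1613]
eef_rot: [-3.141, 0.028, -0.0]
ft_force: [2.1, 2.1, 0.6]
gripper_width: 0.0097
grip_force: 24.8
```

Call:
jog_arm(series="0 0 0 0 0 0.2 1;0 0 0 0 0 0.4 1;0 0 0 0 0 0.4 1;0 0 0 0 0 0.4 1")

```text
clock: 26.0
ee_pos: [0.5363, 0.02, 0.1574]
eef_rot: [3.141, -0.028, 0.0]
ft_force: [0.2, 0.1, 5.4]
gripper_width: 0.0098
grip_force: 22.0
```

Continue down until the force exceeds the seal's.

Call:
jog_arm(series="0 0 0 0 0 0.2 1;0 0 0 0 0 0.4 1;0 0 0 0 0 0.4 1;0 0 0 0 0 0.4 1")

```text
clock: 26.4
ee_pos: [0.5365, 0.0198, 0.1544]
eef_rot: [3.141, -0.029, 0.001]
ft_force: [-4.3, -1.3, 15.8]
gripper_width: 0.0096
grip_force: 23.4
```

Call:
jog_arm(series="0 0 0 0 0 0.15 1;0 0 0 0 0 0.3 1;0 0 0 0 0 0.3 1;0 0 0 0 0 0.3 1")

```text
clock: 26.8
ee_pos: [0.5366, 0.0198, 0.1539]
eef_rot: [3.141, -0.029, 0.002]
ft_force: [-13.7, -2.4, 43.8]
gripper_width: 0.0097
grip_force: 36.7
```

```bash
python3 - <<'E'
from h import *
for n in("scene","top"):
    p,d,K,R,t=cam(n); P=pts(d,K,R,t); z=P[...,2]
    m=(z>.12)&(z<.16)&(P[...,1]>.06)&(P[...,1]<.24)&(P[...,0]>.42)&(P[...,0]<.66); g=P[m]
    a=np.polyfit(g[:,1],g[:,2],1); print(n,"cover",-np.arctan(a[0]),"z at .02",np.polyval(a,.02))
E
```

```text
scene cover 0.0013095739105048534 z at .02 0.1329759858861188
top cover 0.0017511292867516959 z at .02 0.13288851816433955
```

Call:
jog_arm(series="0 0 0 0 0 0 0.82;0 0 0 0 0 0 0.82;0 0 0 0 0 0 0.82;0 0 0 0 0 0 0.82;0 0 0 0 0 0 0.82")

```text
clock: 27.4
ee_pos: [0.5374, 0.0199, 0.1537]
eef_rot: [3.141, -0.029, 0.005]
ft_force: [-10.1, -1.6, 38.5]
gripper_width: 0.0149
grip_force: 19.2
```

Call:
jog_arm(series="0 0 0 0 0 0.1 0.82;0 0 0 0 0 0.2 0.82;0 0 0 0 0 0.2 0.82;0 0 0 0 0 0.2 0.82")

```text
clock: 27.8
ee_pos: [0.5375, 0.0199, 0.1534]
eef_rot: [3.141, -0.029, 0.005]
ft_force: [-15.7, -2.6, 57.6]
gripper_width: 0.0154
grip_force: 28.8
```

Call:
jog_arm(series="0 0 0 0 0 -0.2 0.82;0 0 0 0 0 -0.2 0.82;0 0 0 0 0 -0.2 0.82;0 0 0 0 0 -0.2 0.82;0 0 0 0 0 -0.2 0.82")

```text
clock: 28.3
ee_pos: [0.5375, 0.02, 0.1537]
eef_rot: [3.141, -0.029, 0.005]
ft_force: [-8.9, -1.8, 37.4]
gripper_width: 0.0154
grip_force: 19.0
```

```bash
python3 - <<'E'
from h import *
for n in("scene","top"):
    p,d,K,R,t=cam(n); P=pts(d,K,R,t); z=P[...,2]
    m=(z>.12)&(z<.16)&(P[...,1]>.06)&(P[...,1]<.24)&(P[...,0]>.42)&(P[...,0]<.66); g=P[m]
    a=np.polyfit(g[:,1],g[:,2],1); print(n,"cover",-np.arctan(a[0]),"z at .02",np.polyval(a,.02))
s=sensors.observe(); print(s['ft_force'],s['clock'])
p=cam("wrist")[0]; cv2.imwrite("pics/w7.png",p[150:450,100:540,::-1])
E
```

```text
scene cover 0.001834109064479149 z at .02 0.1330515822830839
top cover 0.0031758679448059012 z at .02 0.13320562053116133
[-8.24272352  0.22652346 37.83907433] 28.4
```

View pics/w7.png

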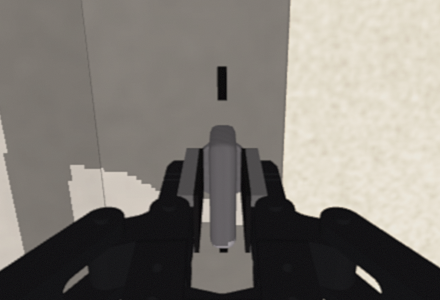

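The wing (222,185) is in line with both marks at (222,83) and (223,250). The cover is home, pressed by the fingertips with about 37 N.

```bash
python3 -c "
from plant import order
print(order.hand_in())"
```

```text
the job is handed in; nothing more can be done
None
```

The job is handed in at about 28 s on the clock. All four cartridges stand in one close row, the wing is in line with its marks, and the fingertips hold the cover home with about 37 N; no pass/fail result came back.

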